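Clamp a tablet in the repair holder with its cam lever

TASK

Get the tablet clamped for repair: flip the red cam lever over to free the sliding jaw, push the jaw by its yellow plate until it has shoved the tablet against the fixed jaw and the orange sprung pad is visibly pressed in, gently so the tablet is not crushed, then flip the lever fully back to lock the jaw there. Do not touch the tablet itself; leave it lying flat and square between the jaws, and do not disturb the other things on the bench.

Things in the scene. Friction and masses are not known exactly. Their poses are not given: they have to be found in the camera images.
- holder: Grey aluminium device holder fixed to the bench, base plate 360 x 150 x 12 mm. Origin on the bench under the plate (it spans x -195 to +165, y -75 to +75 mm). Its x axis is the slide direction, pointing from the lever clamp to the dark steel fixed jaw. Two white strips (top at z = 18 mm) carry the tablet.
- fixed_face (a point): Middle of the fixed jaw's gripping face, at holder x = +130 mm, z = 27 mm. The fixed jaw is 140 mm wide along y and 25 mm thick, top at z = 42 mm.
- jaw (a joint): Travel in m of the sliding jaw: 0 = fully open, 0.080 = most closed. The unpressed orange pad's face is at holder x = -35 mm + travel, so it just meets a tablet seated on the fixed jaw at 0.070. The dark jaw block behind the pad is 130 mm wide, top at z = 44 mm. About 6 N moves the jaw when free; with the lever locked it is held.
- push_plate (a point): Point on the back (-x) face of the jaw's upright yellow push plate: middle of its width, z = 65 mm. Plate 8 mm thick, 64 mm wide along the holder's y, from z = 22 to 90 mm; its back is at holder x = -78 mm + travel. Behind it a flat steel tongue (30 mm wide, top at z = 26 mm) runs under the cam lever and out past the base plate.
- pad (a joint): How far in m the sprung orange pad is pressed back into the jaw: 0 = out, 0.006 = bottomed (about 5 N there). Reads the grip on the tablet.
- pad_face (a point): Centre of the gripping (+x) face of the orange pad (10 x 110 x 14 mm), at z = 31 mm.
- cam_lever (a joint): Angle in rad of the red cam lever about the holder's x axis through lever_hinge: 0 = upright; +0.6 = end stop, fully locked, tip leaning to the holder's -y; -0.6 = end stop, fully free, leaning to the holder's +y. It stays where it is left and gets stiffer (about 10 N at mid-lever) beyond +0.1, where it locks.
- lever_hinge (a point): Lever's pivot, on the holder at x = -165 mm, y = 0, z = 46 mm, between two blue cheeks (each 10 mm thick along x, 60 mm wide along y, top at z = 56 mm; outer faces 28 mm either side of the pivot).
- lever_tip (a point): Centre of the round red cross bar (20 mm diameter, 32 mm long, along the holder's x) at the end of the lever, 80 mm from the pivot. Between 40 and 80 mm from the pivot the lever is a flat red grip, 20 mm wide along the holder's x and 12 mm thick.
- tablet: Small aluminium tablet with dark screen, 95 x 160 x 14 mm (x, y, z), 0.25 to 0.45 kg, lying loose on the holder's strips between pad and fixed jaw, its 95 mm side along the slide. Origin: centre of its underside, at z = 18 mm; seated on the fixed jaw it is at holder x = 82.5 mm.
- blower: Bystander: dark rubber dust blower standing upright, 56 mm across, 105 mm high; origin under its centre.
- dropper: Bystander: yellow dropper bottle with red cap, 36 mm across, 90 mm high; origin under its centre.
- driver: Bystander: blue-handled screwdriver lying flat, 170 mm long along its x; origin under its middle.
- tumbler: Bystander: pink tumbler with white cap, 66 mm across, 170 mm high; origin under its centre.
Not all that is in view belongs to the job. Several things have the shape of the tablet; the one meant has the colours described above.

How it is judged:
By the outcome, as a careful person would: the job done as asked, in the order asked, and still so for the second after the job is handed in, with the robot touching nothing.
It also fails if it takes over 56 s, if anything falls off the work surface, if the arm or the gripper's body presses on something with over 40 N, if the wrist force passes 120 N, or if a joint passes its speed limit or range.

ROBOT

A 6-joint arm with a two-finger parallel gripper is mounted at the origin on the work surface. World frame = base frame: x ahead of the robot, y to its left, z up, the work surface at z = 0. Lengths are in m, angles in rad, forces in N, time in s.
With the tool pointing down it reaches from about 0.275 to 0.875 m from the base axis. Payload 12.5 kg.
Tool frame: the origin (TCP) lies at the very end of the fingers, on their centre line; the grasp point (between the pads) lies 19 mm behind it; x points along the fingers, y is the direction in which the jaws open and shut, and the axes are right-handed (so a half turn about x gives the same grasp; the last joint's range is limited). The gripper opens to 85 mm and grips with 20 to 120 N. Pads are 22 mm wide; open, the fingers measure 114 mm over their backs; the gripper's body (76 mm by 85 mm) begins 54 mm behind the grasp point. The pads swing forward as they close: fully open they stand 13 mm farther back than shut.
Start: joints at [1.218, 0.351, 1.652, -0, 1.139, -0.085], TCP at [0.146, 0.53, 0.211] pointing down, gripper open.
Joint ranges: [-2.75, 2.75], [-0.79, 2.1], [0.01, 2.65], [-1.57, 4.71], [0.07, 3.14], [-2.87, 2.87]. Speed limits (rad/s): [2.22, 2.22, 2.79, 3.14, 3.14, 3.14].

INTERFACE

Orientations are given as a 3x3 rotation matrix whose columns are the frame's x, y, z axes.
In Python, from bench import manip gives the robot as it stands. Calls block until the motion is done:
- manip.move_ptp(position, orientation): joint-space move of the TCP to a pose.
- manip.move_l(position, attitude=None, max_speed=0.15): straight line of the TCP; attitude=None keeps the orientation; max_speed is the mean speed in m/s.
- manip.move_j(angles): joint-space move.
- manip.set_gripper(opening, effort=None): opening from 0.0 (shut) to 1.0 (fully open); effort is the grip in N (None keeps the last); returns when the fingers have stopped.
- manip.dwell(seconds).
- manip.inverse_kinematics(position, orientation): joint angles nearest the present ones, or None.
- manip.grab_frame(name): name is "scene" or "top" or "wrist"; returns (picture, depth): 480x640x3 uint8, red, green, blue; 480x640 float32, m along the optical axis (not along the pixel's ray), 0 where there is no reading.
- manip.get_calibration(name): a dict with "camera_matrix" (3x3 intrinsics, pixels), "R" (3x3) and "t" (3): a world point X has camera coordinates R X + t. Camera axes: x right, y down, z forward; pixel columns grow to the right and rows downward; lengths in m; the calibration is good to about 2 mm. A picture is of the moment at which its call begins: read the wrist's pose just before it. get_calibration takes no time and is no camera call; for the wrist camera it gives the pose at the moment of the call.
A pose or a line that the arm cannot do raises manip.Unreachable and nothing moves.
- manip.sign_off(): hands the job in, once; it reports no verdict.
Trained networks look in the newest picture that a camera, given by its name, has taken for a name from the list of things; names that differ only in an ending like _2 or _b are one class to them, and where a whole thing is asked for, a point or a joint stands for the part that bears it (a point fixed in the world has none). Each returns a list of dicts, best first, with "confidence" (0 to 1); they miss things now and then, are a little off and sometimes report something else, mostly with a low value. They report only what shows in the picture. A call takes as long as a camera call. They do not tell look-alikes from the thing itself.
- manip.look_for(camera, name): "at" ([x, y, z] in m, in world coordinates, good to about 4 mm: the middle of the surface that is visible of it).
Readings, each from a call of its own:
- manip.current_time(): time.
- manip.current_qpos(): joint angles.
- manip.current_joint_vel(): joint speeds.
- manip.current_joint_torque(): joint torques, N m.
- manip.current_ee_pos(): TCP position.
- manip.current_tcp_rot(): TCP orientation.
- manip.current_force(): force on the tool from outside, world axes, zero at the start.
- manip.current_ft_torque(): the same for the moment, N m.
- manip.current_grip_width(): opening from 0.0 (shut) to 1.0 (fully open).
Only numpy, scipy, OpenCV 4.12 (cv2) and the standard library are available. Lean on these libraries where they do the work, as an engineer would, in place of code of your own. Each camera call takes 0.05 s, during which the arm holds its last target. There are 200 camera calls.

## Working session

There is one attempt and no reset: what is moved stays moved. The work goes in short steps, each a Python script; the robot and the scene stay as the last script left them, time stands still between calls to the robot, and variables do not carry over. Pictures are saved under pics/ and viewed, about 8 in all and at most 12, crops included, and the job is handed in when it is done.

```bash
ls; mkdir -p pics; python3 - <<'E'
from bench import manip
import cv2,numpy as np
print(manip.current_time())
ims=[]
for c in ["scene","top"]:
    im,d=manip.grab_frame(c); cv2.imwrite(f"pics/{c}0.png",im[...,::-1]); np.save(f"pics/{c}0.npy",d)
    k=manip.get_calibration(c); print(c,k["camera_matrix"].tolist(),k["R"].round(3).tolist(),k["t"].round(3).tolist())
    for n in ["holder","push_plate","lever_tip","tablet","pad_face","fixed_face","lever_hinge","blower","dropper","driver","tumbler"]:
        print(n,[(np.round(r["at"],3).tolist(),round(r["confidence"],2)) for r in manip.look_for(c,n)[:3]])
print(manip.current_time(),manip.current_tcp_rot().round(3).tolist())
E
```

```text
pics
0.0
scene [[474.7411549971179, 0.0, 320.58022715063294], [0.0, 474.7411549971179, 241.03100369063964], [0.0, 0.0, 1.0]] [[-0.838, 0.545, -0.003], [0.471, 0.722, -0.507], [-0.275, -0.426, -0.862]] [0.46, -0.232, 1.331]
holder [([0.583, 0.042, 0.016], 0.84)]
push_plate [([0.58, 0.044, 0.033], 0.82), ([0.584, 0.042, 0.016], 0.25)]
lever_tip [([0.602, -0.084, 0.094], 0.7)]
tablet [([0.35, -0.07, 0.015], 0.88), ([0.697, 0.389, 0.015], 0.87), ([0.45, -0.266, 0.016], 0.85)]
pad_face [([0.576, 0.071, 0.036], 0.8)]
fixed_face [([0.578, 0.039, 0.014], 0.91)]
lever_hinge [([0.583, 0.04, 0.017], 0.84)]
blower [([0.763, 0.163, 0.052], 0.77), ([0.585, 0.041, 0.016], 0.65)]
dropper [([0.785, -0.147, 0.056], 0.66)]
driver [([0.469, 0.507, 0.022], 0.96), ([0.581, 0.043, 0.032], 0.51)]
tumbler [([0.662, -0.443, 0.094], 0.68)]
top [[509.1578592150512, 0.0, 317.72632107840025], [0.0, 509.1578592150512, 240.23186696211673], [0.0, 0.0, 1.0]] [[-0.002, -1.0, 0.024], [-0.982, -0.003, -0.188], [0.188, -0.024, -0.982]] [-0.005, 0.561, 1.189]
holder [([0.755, 0.149, 0.049], 0.46)]
push_plate [([0.572, 0.034, 0.035], 0.65), ([0.603, -0.092, 0.096], 0.32)]
lever_tip [([0.6, -0.088, 0.095], 0.6)]
tablet [([0.343, -0.083, 0.017], 0.93), ([0.687, 0.382, 0.017], 0.82), ([0.57, 0.145, 0.029], 0.76)]
pad_face [([0.568, 0.073, 0.04], 0.67)]
fixed_face [([0.563, 0.01, 0.016], 0.92), ([0.565, 0.067, 0.04], 0.3)]
lever_hinge [([0.561, 0.007, 0.02], 0.69)]
blower [([0.756, 0.147, 0.053], 0.86), ([0.564, 0.01, 0.016], 0.25)]
dropper [([0.776, -0.153, 0.062], 0.65)]
driver [([0.462, 0.502, 0.02], 0.74), ([0.645, -0.458, 0.113], 0.17)]
tumbler [([0.645, -0.454, 0.111], 0.98)]
1.2 [[-0.0, 0.265, 0.964], [-0.0, 0.964, -0.265], [-1.0, -0.0, -0.0]]
```

View pics/scene0.png

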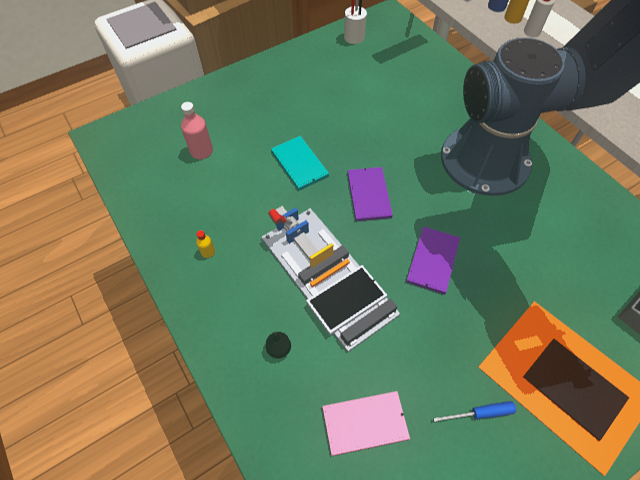

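View pics/top0.png

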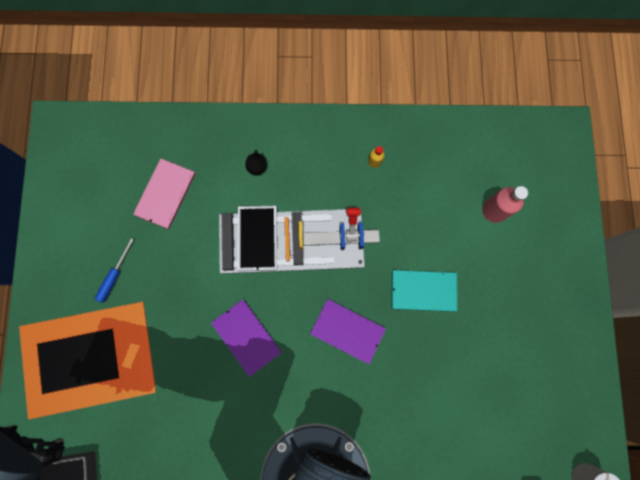

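The holder lies along world y, with the fixed jaw at image left (top px ~227,240). The lever is at right (px ~352,215), leaning to world +x, which is locked. The real tablet is at top px (257,238). Next I fit the holder pose from depth.

```bash
cat > h.py <<'E'
from bench import manip
import cv2,numpy as np
def cloud(c,im=None,d=None,k=None):
    if d is None:
        k=manip.get_calibration(c); im,d=manip.grab_frame(c)
    K=np.array(k["camera_matrix"]); v,u=np.mgrid[0:480,0:640]
    P=np.stack([(u-K[0,2])/K[0,0]*d,(v-K[1,2])/K[1,1]*d,d],-1)
    X=(P-np.array(k["t"]))@np.array(k["R"])
    X[d<=0]=np.nan
    return im,X
E
python3 - <<'E'
from h import *
for c in ["top","scene"]:
    k=manip.get_calibration(c)
    im=cv2.imread(f"pics/{c}0.png")[...,::-1]; _,X=cloud(c,im,np.load(f"pics/{c}0.npy"),k)
    hsv=cv2.cvtColor(np.ascontiguousarray(im),cv2.COLOR_RGB2HSV)
    green=(hsv[...,0]>55)&(hsv[...,0]<85)&(hsv[...,1]>90)
    roi=(abs(X[...,0]-.57)<.14)&(abs(X[...,1]-.04)<.25)
    print(c,"table z",np.nanmedian(X[green&roi][:,2]))
    m=roi&~green&(X[...,2]>.007)&(X[...,2]<.05)
    m=cv2.morphologyEx(m.astype(np.uint8),cv2.MORPH_OPEN,np.ones((3,3)))>0
    def st(name,mm):
        p=X[mm]; 
        if len(p)<8: print(name,len(p));return
        r=cv2.minAreaRect(p[:,:2].astype(np.float32)*1000)
        print(name,len(p),"med",np.round(np.median(p,0),4),"rect",np.round(r[0],1),np.round(r[1],1),round(r[2],1), "z98",np.round(np.percentile(p[:,2],98),4))
    st("base",m&(X[...,2]<.016))
    h,s,v=[hsv[...,i].astype(int) for i in range(3)]
    st("orange",roi&(h>8)&(h<18)&(s>150))
    st("yellow",roi&(h>=20)&(h<32)&(s>130))
    st("red",roi&((h<5)|(h>174))&(s>150))
    st("blue",roi&(h>100)&(h<125)&(s>120))
    st("dark",m&(v<35)&(X[...,2]>.025))
    st("jaw",m&(v>=35)&(v<110)&(s<60)&(X[...,2]>.036)&(X[...,1]>.15))
    st("jaw2",m&(v>=35)&(v<110)&(s<60)&(X[...,2]>.036)&(X[...,1]<.12))
E
```

```text
top table z -0.0003151158680226939
base 3014 med [ 0.5485 -0.0064  0.0119] rect [559.1  15.3] [474.4 199.6] 82.4 z98 0.0158
orange 107 med [0.5674 0.0707 0.0375] rect [568.9  70.9] [103.7   6.6] 2.7 z98 0.0427
yellow 86 med [0.5667 0.038  0.089 ] rect [569.5  36.9] [63.4  7.1] 0.4 z98 0.0933
red 152 med [ 0.6122 -0.0858  0.1194] rect [624. -89.] [30.4 59.2] 65.8 z98 0.1253
blue 200 med [ 0.574  -0.1053  0.0552] rect [581.3 -91.3] [73.8 63.7] 2.9 z98 0.0602
dark 1732 med [0.5719 0.1451 0.0324] rect [572.  145.1] [143.6  75.4] 1.3 z98 0.0373
jaw 547 med [0.563  0.218  0.0418] rect [567.1 192.2] [149.6  76.9] 1.8 z98 0.0467
jaw2 360 med [0.5604 0.0483 0.0437] rect [575.1  75.2] [146.1  79.2] 3.2 z98 0.0484
scene table z -0.0026180325398299275
base 2349 med [ 0.5911 -0.0026  0.0103] rect [564.4  13.7] [478.1 207.6] 82.3 z98 0.0156
orange 121 med [0.5731 0.0761 0.0338] rect [571.2  67.8] [107.3  23.5] 2.0 z98 0.0385
yellow 194 med [0.575  0.042  0.0736] rect [561.1  20.7] [86.6 45.6] 3.0 z98 0.0897
red 107 med [ 0.6192 -0.082   0.1185] rect [ 607.7 -125.4] [114.8  32.9] 82.6 z98 0.1231
blue 274 med [ 0.5707 -0.0676  0.0501] rect [ 574.1 -104.9] [106.6  70.1] 77.9 z98 0.0562
dark 3
jaw 669 med [0.5666 0.2212 0.0397] rect [565.6 203.5] [142.2  61. ] 1.8 z98 0.0433
jaw2 464 med [0.5765 0.0509 0.0411] rect [574.7 -18.4] [130.7 159.4] 2.5 z98 0.0449
```

```bash
cat >> h.py <<'E'
a=np.deg2rad(2.0)
ex=np.array([-np.sin(a),np.cos(a),0]); ey=np.array([-np.cos(a),-np.sin(a),0])
R1=np.column_stack([[0,0,-1],-ey,np.cross([0,0,-1],-ey)])   # tool y along world +x
R2=np.column_stack([[0,0,-1],ey,np.cross([0,0,-1],ey)])
E
python3 - <<'E'
from h import *
p=[0.57,0.03,0.36]
q=manip.current_qpos()
for R in (R1,R2): print(np.round(manip.inverse_kinematics(p,R),2))
js=[manip.inverse_kinematics(p,R) for R in (R1,R2)]
i=int(np.argmin([abs(j-q).max() for j in js])); print(i)
manip.move_ptp(p,(R1,R2)[i]); manip.set_gripper(0.0,60)
print(manip.current_time(), manip.current_ee_pos(), manip.current_force())
k=manip.get_calibration("wrist"); im,d=manip.grab_frame("wrist")
cv2.imwrite("pics/w1.png",im[...,::-1]); np.save("pics/w1.npy",d)
np.savez("pics/w1k.npz",**k)
for n in ["push_plate","lever_tip","tablet","pad_face","holder"]:
    print(n,[(np.round(r["at"],3).tolist(),round(r["confidence"],2)) for r in manip.look_for("wrist",n)[:2]])
E
```

```text
[-0.03  0.28  1.38 -0.    1.48 -0.06]Traceback (most recent call last):
  File "<stdin>", line 4, in <module>
    return _wrapfunc(a, 'round', decimals=decimals, out=out)
    return _wrapit(obj, method, *args, **kwds)
    result = getattr(arr, method)(*args, **kwds)
TypeError: unsupported operand type(s) for *: 'NoneType' and 'float'
```

```bash
python3 - <<'E'
from h import *
p=[0.57,0.03,0.36]
manip.move_ptp(p,R1); manip.set_gripper(0.0,60)
print(manip.current_time(), manip.current_ee_pos(), manip.current_force())
k=manip.get_calibration("wrist"); im,d=manip.grab_frame("wrist")
cv2.imwrite("pics/w1.png",im[...,::-1]); np.save("pics/w1.npy",d)
np.savez("pics/w1k.npz",**k)
for n in ["push_plate","lever_tip","tablet","pad_face","holder"]:
    print(n,[(np.round(r["at"],3).tolist(),round(r["confidence"],2)) for r in manip.look_for("wrist",n)[:2]])
E
```

```text
4.3583 [0.57001007 0.02998387 0.35999098] [ 0.17990618 -0.13857766 -0.15858728]
push_plate [([0.572, 0.041, 0.043], 0.64), ([0.579, 0.015, 0.017], 0.34)]
lever_tip [([0.573, 0.013, 0.022], 0.7), ([0.602, -0.085, 0.09], 0.61)]
tablet [([0.569, 0.147, 0.033], 0.82), ([0.352, -0.069, 0.015], 0.82)]
pad_face [([0.566, 0.07, 0.039], 0.9)]
holder [([0.574, 0.011, 0.017], 0.61), ([0.778, -0.148, 0.06], 0.38)]
```

View pics/w1.png

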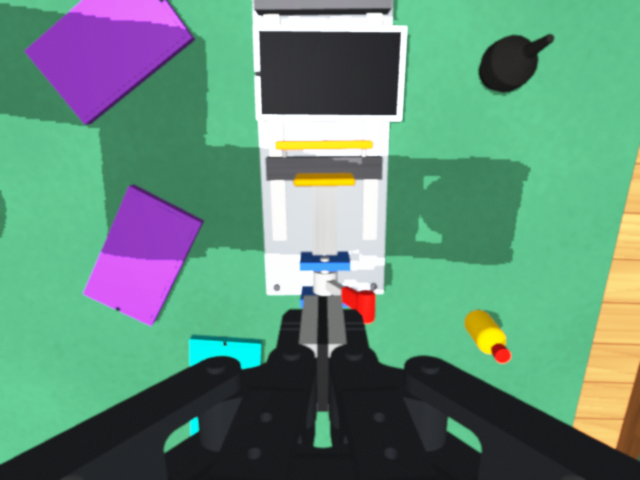

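Wrist view: holder base's near corners at px (267,294) and (384,293), plate at (325,180), pad at (325,145), lever bar at (366,305), fixed jaw's face edge at about row 12. I intersect those pixels with the known heights.

```bash
cat >> h.py <<'E'
def ray(k,u,v,z):
    K=np.array(k["camera_matrix"]);R=np.array(k["R"]);t=np.array(k["t"])
    c=-R.T@t; d=R.T@np.linalg.solve(K,[u,v,1.]); return (c+d*(z-c[2])/d[2])
E
python3 - <<'E'
from h import *
k=dict(np.load("pics/w1k.npz")); im=cv2.imread("pics/w1.png")[...,::-1]; _,X=cloud("wrist",im,np.load("pics/w1.npy"),k)
print("table z",np.nanmedian(X[380:400,210:212,2]),np.nanmedian(X[180:240,440:470,2]))
for n,u,v,z in [("LL",267,294,.012),("LR",384,293,.012),("tabTL",258,26,.032),("tabTR",407,26,.032),("tabBL",258,119,.032),("tabBR",404,121,.032),("plate backL",295,185,.09),("plate backR",355,185,.09),("fixedface",325,11,.042)]:
    print(n,ray(k,u,v,z).round(4),"depth",X[min(v,479),u].round(4))
hsv=cv2.cvtColor(np.ascontiguousarray(im),cv2.COLOR_RGB2HSV); h,s,v=[hsv[...,i].astype(int) for i in range(3)]
roi=(abs(X[...,0]-.57)<.12)&(abs(X[...,1]-.05)<.2)
def st(n,m):
    p=X[m]; r=cv2.minAreaRect(p[:,:2].astype(np.float32)*1000); print(n,len(p),np.median(p,0).round(4),np.round(r[0],1),np.round(r[1],1),round(r[2],1))
w=(h>8)&(h<32)&(s>150)&roi
st("pad",w&(X[...,2]<.055)&(X[...,1]>.055)); st("plate",w&(X[...,2]>.082)&(X[...,2]<.095))
b=roi&(h>100)&(h<125)&(s>120)&(X[...,2]>.05)&(X[...,2]<.06)&(X[...,1]<0); st("cheek",b&(X[...,1]>-.1))
st("red",roi&((h<5)|(h>174))&(s>150))
st("jawblk",roi&(v<130)&(s<60)&(X[...,2]>.039)&(X[...,2]<.05)&(X[...,1]<.08)&(X[...,1]>.03))
st("fixjaw",roi&(v<130)&(s<60)&(X[...,2]>.037)&(X[...,2]<.05)&(X[...,1]>.19))
st("tabscreen",roi&(v<60)&(X[...,2]>.027)&(X[...,2]<.037)&(X[...,1]>.1)&(X[...,1]<.19))
E
```

```text
table z 0.43860611165489666 -0.00048772608141605463
LL [ 0.5035 -0.1227  0.012 ] depth [ 0.5034 -0.123   0.0112]
LR [ 0.6544 -0.1158  0.012 ] depth [ 0.6562 -0.1204  0.0012]
tabTL [0.4966 0.1881 0.032 ] depth [0.4964 0.1884 0.0305]
tabTR [0.6518 0.1937 0.032 ] depth [ 0.6577  0.2002 -0.0022]
tabBL [0.4961 0.0948 0.032 ] depth [0.4959 0.0948 0.0311]
tabBR [0.6573 0.0985 0.032 ] depth [0.663  0.0983 0.0007]
plate backL [0.5416 0.0324 0.09  ] depth [0.5416 0.0322 0.089 ]
plate backR [0.6025 0.0346 0.09  ] depth [0.6089 0.0225 0.0118]
fixedface [0.5659 0.2026 0.042 ] depth [0.5659 0.205  0.0307]
pad 709 [0.5697 0.0702 0.0376] [569.4  69.7] [105.6   8.8] 2.1
plate 470 [0.57   0.0371 0.0891] [571.   36.6] [61.3  7.4] 2.7
cheek 450 [ 0.5761 -0.0654  0.0554] [575.4 -66.2] [56.9 10.6] 2.4
red 766 [ 0.613  -0.0829  0.12  ] [607.1 -52. ] [ 33.  184.6] 7.0
jawblk 2018 [0.5664 0.0471 0.0437] [570.5  45.3] [127.7  24.1] 2.7
fixjaw 189 [0.5638 0.2052 0.0401] [563.4 205.1] [137.    1.1] 2.7
tabscreen 10341 [0.576  0.1468 0.0324] [573.  144.3] [144.9  80.5] 1.8
```

```bash
sed -i 's/deg2rad(2.0)/deg2rad(2.6)/' h.py; cat >> h.py <<'E'
O=np.array([0.5693,0.0750,0])
W=lambda x,y,z: O+x*ex+y*ey+np.array([0,0,z])
loc=lambda p:np.array([(p-O)@ex,(p-O)@ey,p[2]]).round(4)
def F(): f=manip.current_force(); return np.array([f@ex,f@ey,f[2]]).round(2)
def shot(name):
    k=manip.get_calibration("wrist"); im,d=manip.grab_frame("wrist")
    cv2.imwrite(f"pics/{name}.png",im[...,::-1]); np.save(f"pics/{name}.npy",d); np.savez(f"pics/{name}k.npz",**k)
E
python3 - <<'E'
from h import *
manip.move_ptp(W(-.165,-.09,.20),R1); manip.move_l(W(-.165,-.09,.095),max_speed=.2)
print(manip.current_time(),F())
manip.move_l(W(-.165,-.065,.095)); print(F())
for y in np.arange(-.055,.03,.01):
    manip.move_l(W(-.165,y,.095),max_speed=.08); f=F(); print(round(y,3),f,loc(manip.current_ee_pos()))
    if abs(f[1])>14 and y>0: break
print(manip.current_time())
E
```

```text
6.2167 [-0.03 -0.01 -0.01]
[ 0.01 -0.23  0.06]
-0.055 [ 0.35 -4.66  4.51] [-0.1652 -0.0574  0.0971]
-0.045 [  1.86 -11.32  19.12] [-0.1657 -0.051   0.1003]
-0.035 [  1.58 -14.89  34.  ] [-0.1663 -0.0435  0.1029]
-0.025 [  1.39 -15.39  44.05] [-0.1668 -0.0349  0.1044]
-0.015 [-1.25 -1.15  0.49] [-0.1655 -0.0173  0.0978]
-0.005 [-0.28  0.49  0.52] [-0.1649 -0.0047  0.0947]
0.005 [-0.71  0.21  0.28] [-0.165   0.0052  0.0948]
0.015 [ 0.29  0.61 -0.04] [-0.165   0.0151  0.095 ]
0.025 [-0.45 -1.    0.13] [-0.165  0.025  0.095]
9.0083
```

```bash
python3 - <<'E'
from h import *
shot("w2")
a,_=manip.grab_frame("scene"); b=cv2.imread("pics/w2.png")[200:400,200:480]
a=np.ascontiguousarray(a[190:300,220:370,::-1]); a=cv2.resize(a,None,fx=4,fy=4)
b=cv2.resize(b,(600*280//280//3*1,143))if 0 else cv2.resize(b,(200,143))
c=np.zeros((440,800,3),np.uint8); c[:,:600]=a; c[:143,600:]=b; cv2.imwrite("pics/c2.png",c)
print(manip.current_grip_width(),manip.current_ft_torque())
E
```

```text
-0.002022746116662571 [ 0.03653937 -0.01575884  0.02732424]
```

View pics/c2.png

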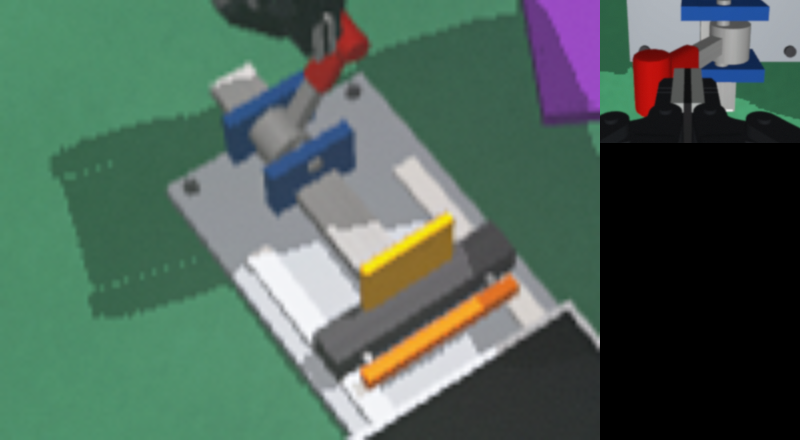

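The lever went over to the holder's +y (free) side, with the bar at crop px (345,40). Next I push gently to its end stop.

```bash
python3 - <<'E'
from h import *
for y in np.arange(.029,.06,.004):
    manip.move_l(W(-.165,y,.095),max_speed=.08); f=F(); print(round(y,3),f,loc(manip.current_ee_pos()))
    if abs(f[1])>12: break
manip.move_l(W(-.165,y-.03,.095)); manip.move_l(W(-.165,y-.03,.2),max_speed=.2)
manip.move_l(W(-.12,0,.2),max_speed=.2)
print(manip.current_time(),F())
a,_=manip.grab_frame("scene"); cv2.imwrite("pics/s3.png",a[...,::-1])
k=manip.get_calibration("top"); im,X=cloud("top")
hsv=cv2.cvtColor(im,cv2.COLOR_RGB2HSV); h,s=hsv[...,0].astype(int),hsv[...,1]
im,X=cloud("scene"); hsv=cv2.cvtColor(im,cv2.COLOR_RGB2HSV); h,s=hsv[...,0].astype(int),hsv[...,1]
m=((h<5)|(h>174))&(s>150)&(abs(X[...,0]-.57)<.12)&(abs(X[...,1]+.09)<.06)&(X[...,2]>.07)
L=np.array([loc(p) for p in X[m]]); print(len(L),np.median(L,0),L.min(0),L.max(0))
q=L[L[:,2]>L[:,2].max()-.02]; print("theta", np.median(np.arctan2(-L[:,1],L[:,2]-.046)))
E
```

```text
0.029 [ 0.28 -0.39 -0.51] [-0.165   0.0289  0.0951]
0.033 [  0.8  -12.35  -0.29] [-0.1655  0.0301  0.0963]
11.0083 [ 0.14  0.82 -0.11]
160 [-0.1577   0.0355   0.11175] [-0.1769  0.0007  0.0805] [-0.1073  0.0526  0.2206]
theta -0.5222631229676525
```

```bash
python3 - <<'E'
from h import *
manip.move_l(W(-.09,0,.2),max_speed=.2); manip.move_l(W(-.09,0,.05),max_speed=.2)
print(manip.current_time(),F())
manip.move_l(W(-.062,0,.05),max_speed=.1)
def go(xs,v,lim):
    for x in xs:
        manip.move_l(W(x,0,.05),max_speed=v); f=F(); e=loc(manip.current_ee_pos()); print(round(x,4),f,e)
        if f[0]<-lim: return
go(np.arange(-.058,-.0275,.004),.06,12)
go(np.arange(-.027,-.0205,.001),.03,12)
print(manip.current_time())
E
```

```text
12.3583 [ 0.37 -0.37  1.24]
-0.058 [-0.73  0.01 -0.16] [-0.0581  0.      0.05  ]
-0.054 [-0.83  0.24 -0.01] [-0.0539  0.      0.05  ]
-0.05 [-1.7   0.71 -0.2 ] [-0.05 -0.    0.05]
-0.046 [-1.37  0.54 -0.09] [-0.0459 -0.      0.05  ]
-0.042 [-0.95  0.45 -0.5 ] [-0.0419  0.      0.05  ]
-0.038 [-0.4   0.4  -0.55] [-0.0379 -0.      0.05  ]
-0.034 [-0.51 -0.43 -0.98] [-0.0338  0.      0.05  ]
-0.03 [-2.94 -0.88 -0.57] [-0.03 -0.    0.05]
-0.027 [-3.81  0.34 -1.42] [-0.0272 -0.      0.05  ]
-0.026 [-5.15 -1.23 -0.27] [-0.0263 -0.      0.05  ]
-0.025 [-6.63  0.13 -0.88] [-0.0254 -0.      0.05  ]
-0.024 [-6.71  0.29 -0.39] [-0.0245 -0.0001  0.05  ]
-0.023 [-5.86  0.16 -0.72] [-0.0235 -0.      0.05  ]
-0.022 [-6.79 -0.32 -0.17] [-0.0225 -0.      0.05  ]
-0.021 [-7.12 -0.59 -0.8 ] [-0.0215 -0.      0.05  ]
16.5417
```

```bash
cat >> h.py <<'E'
def meas(tag):
    im=cv2.imread(f"pics/{tag}.png")[...,::-1]; k=dict(np.load(f"pics/{tag}k.npz")); _,X=cloud("w",im,np.load(f"pics/{tag}.npy"),k)
    L=(X-O)@np.column_stack([ex,ey,[0,0,1]])
    hsv=cv2.cvtColor(np.ascontiguousarray(im),cv2.COLOR_RGB2HSV); h,s,v=[hsv[...,i].astype(int) for i in range(3)]
    def row(n,m):
        p=L[m&(abs(L[...,1])<.05)]
        if len(p)>20: print(n,len(p),"x 1..99%",np.percentile(p[:,0],[1,50,99]).round(4),"z",np.median(p[:,2]).round(4))
    Z=L[...,2]; x=L[...,0]; ok=(x>-.1)&(x<.17)
    row("pad",ok&(h>8)&(h<32)&(s>150)&(Z<.05)&(Z>.034))
    row("plate",ok&(h>8)&(h<34)&(s>150)&(Z>.085)&(Z<.095))
    row("jawblk",ok&(v<130)&(s<60)&(Z>.040)&(Z<.049)&(x<.08))
    row("fixjaw",ok&(v<130)&(s<60)&(Z>.037)&(Z<.049)&(x>.11))
    row("tabscreen",ok&(v<60)&(Z>.026)&(Z<.038)&(x>.02)&(x<.135))
    row("tabwhite",ok&(v>150)&(s<50)&(Z>.026)&(Z<.038)&(x>.02)&(x<.135))
E
python3 - <<'E'
from h import *
print("before");meas("w1")
shot("w4"); print(manip.current_time()); meas("w4")
E
```

```text
before
pad 705 x 1..99% [-0.0349 -0.005  -0.0008] z 0.0377
plate 461 x 1..99% [-0.0419 -0.0378 -0.0348] z 0.0891
jawblk 1473 x 1..99% [-0.0414 -0.0275 -0.0179] z 0.0437
fixjaw 145 x 1..99% [0.1298 0.1303 0.1307] z 0.0404
tabscreen 7565 x 1..99% [0.0298 0.0721 0.1303] z 0.0324
tabwhite 1097 x 1..99% [0.022  0.111  0.1171] z 0.0318
16.5917
pad 6303 x 1..99% [-0.0031  0.0247  0.0296] z 0.0377
plate 4817 x 1..99% [-0.0099 -0.0052 -0.0024] z 0.089
jawblk 11408 x 1..99% [-0.0096  0.0051  0.0143] z 0.0437
tabscreen 38190 x 1..99% [0.0364 0.0656 0.0911] z 0.0324
tabwhite 3283 x 1..99% [0.0299 0.0325 0.0352] z 0.0318
```

View pics/w4.png

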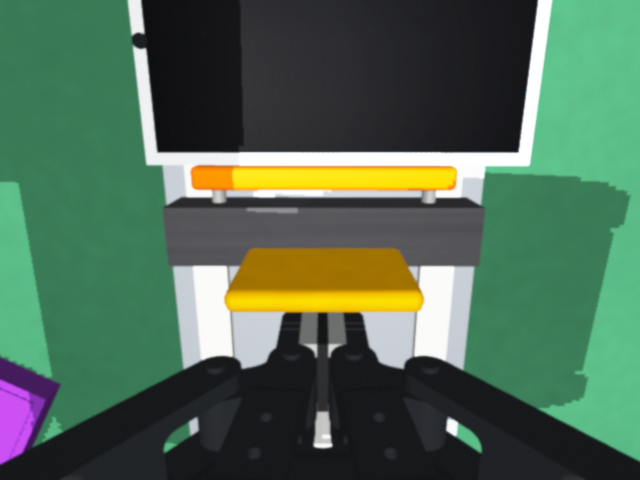

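The pad (px row ~178) now touches the tablet's near edge (row ~160), and the pins between pad and block show at (219,197) and (428,197). About 5 mm remains to seating. I'll continue in 1 mm steps, tracking tablet and pad in the image.

```bash
cat >> h.py <<'E'
def edges():
    k=manip.get_calibration("wrist"); im,d=manip.grab_frame("wrist"); _,X=cloud("w",im,d,k)
    L=(X-O)@np.column_stack([ex,ey,[0,0,1]]); x,Z=L[...,0],L[...,2]
    hsv=cv2.cvtColor(np.ascontiguousarray(im),cv2.COLOR_RGB2HSV); h,s,v=[hsv[...,i].astype(int) for i in range(3)]
    ok=(abs(L[...,1])<.04)&(x>-.1)&(x<.14)
    m={"pad":ok&(h>8)&(h<32)&(s>150)&(Z<.05)&(Z>.034),"blk":ok&(v<130)&(s<60)&(Z>.0425)&(Z<.049)&(x<.08),
       "plate":ok&(h>8)&(h<34)&(s>150)&(Z>.087)&(Z<.095),"scr":ok&(v<60)&(Z>.026)&(Z<.038)&(x>.02)&(x<.135)}
    g=lambda n,p: np.percentile(x[m[n]],p)*1000
    return dict(padM=g("pad",50),padF=g("pad",95),blkF=g("blk",95),blkM=g("blk",50),plate=g("plate",50),scr=g("scr",1))
E
python3 - <<'E'
from h import *
P=lambda e:" ".join(f"{k}={v:.1f}" for k,v in e.items())
print(P(edges()))
for x in np.arange(-.020,-.0155,.001):
    manip.move_l(W(x,0,.05),max_speed=.03); manip.dwell(.1); f=np.mean([F() for _ in range(3)],0); e=loc(manip.current_ee_pos())
    print(round(x,4),f.round(1),e,P(edges()))
    if f[0]<-13: break
print(manip.current_time())
E
```

```text
padM=24.5 padF=29.2 blkF=13.5 blkM=5.4 plate=-5.6 scr=36.4
-0.02 [-6.3 -1.1  0. ] [-0.0205 -0.      0.05  ] padM=25.5 padF=30.2 blkF=14.6 blkM=6.5 plate=-4.6 scr=37.4
-0.019 [-6.6  0.   0.1] [-0.0195 -0.      0.05  ] padM=26.5 padF=31.2 blkF=15.6 blkM=7.3 plate=-3.6 scr=38.4
-0.018 [-7.4 -1.4  0.1] [-0.0185 -0.      0.05  ] padM=27.5 padF=32.2 blkF=16.6 blkM=8.3 plate=-2.6 scr=39.4
-0.017 [-6.4 -0.4  0.1] [-0.0175 -0.      0.05  ] padM=28.6 padF=33.2 blkF=17.6 blkM=9.4 plate=-1.6 scr=40.4
-0.016 [-6.4  0.2 -1.3] [-0.0165 -0.      0.05  ] padM=29.5 padF=34.2 blkF=18.6 blkM=10.2 plate=-0.6 scr=41.4
18.6417
```

The tablet and pad track in lockstep, to 0.1 mm. I continue until pad minus block has shrunk by about 3.5 mm.

```bash
python3 - <<'E'
from h import *
P=lambda e:" ".join(f"{k}={v:.1f}" for k,v in e.items())
for x in np.arange(-.015,-.006,.001):
    manip.move_l(W(x,0,.05),max_speed=.03); manip.dwell(.1); f=np.mean([F() for _ in range(3)],0); e=edges()
    pr=10.95-(e["padM"]-e["blkF"]); pl=29.9-(e["padM"]-e["plate"]+0)
    print(round(x,4),f.round(1),loc(manip.current_ee_pos()),P(e),"pressed",round(pr,1))
    if f[0]<-14 or pr>2.9: break
print(manip.current_time()); shot("w5")
E
```

```text
-0.015 [-6.3 -0.5 -0.7] [-0.0155 -0.      0.05  ] padM=29.6 padF=34.4 blkF=19.6 blkM=11.2 plate=0.4 scr=20.2 pressed 0.9
-0.014 [-7.6  0.4 -1.6] [-0.0146 -0.      0.05  ] padM=29.7 padF=34.5 blkF=20.6 blkM=12.1 plate=1.3 scr=21.1 pressed 1.8
-0.013 [-8.1 -0.1  0.3] [-0.0136 -0.      0.05  ] padM=29.6 padF=34.5 blkF=21.4 blkM=12.8 plate=2.2 scr=22.0 pressed 2.7
-0.012 [-9.2 -0.5  0.4] [-0.0128 -0.      0.05  ] padM=29.7 padF=34.6 blkF=22.4 blkM=13.8 plate=3.1 scr=22.9 pressed 3.7
20.2417
```

The tablet is seated (its edge stopped at 34.5 mm) and the pad is pressed ~3.6 of 6 mm. I back off, check the press holds, then lock the lever with the tool turned 90°, since the finger flanks are flat in that direction.

```bash
cat >> h.py <<'E'
R3=np.column_stack([[0,0,-1],ex,np.cross([0,0,-1],ex)]); R4=np.column_stack([[0,0,-1],-ex,np.cross([0,0,-1],-ex)])
E
python3 - <<'E'
from h import *
manip.move_l(W(-.05,0,.05),max_speed=.08); e=edges(); print("pressed",10.95-(e["padM"]-e["blkF"]),e["plate"],F())
manip.move_l(W(-.08,0,.05)); manip.move_l(W(-.08,0,.22),max_speed=.25)
p=W(-.165,.09,.22)
for R in (R3,R4):
    j=manip.inverse_kinematics(p,R); j2=manip.inverse_kinematics(W(-.165,-.03,.095),R)
    print(j is not None and np.round(j,2), j2 is not None and np.round(j2,2))
R=R3 if manip.inverse_kinematics(p,R3) is not None else R4
manip.move_ptp(p,R); manip.move_l(W(-.165,.09,.095),max_speed=.2); print(manip.current_time(),F())
for y in np.arange(.07,-.035,-.01):
    manip.move_l(W(-.165,y,.095),max_speed=.1); f=F(); print(round(y,3),f,loc(manip.current_ee_pos()))
    if abs(f[1])>22 or abs(f[2])>30: break
print(manip.current_time())
E
```

```text
pressed 2.0548750125976873 2.388049040547546 [-1.08  0.57 -0.65]
[-0.28  0.24  1.78 -0.    1.12 -1.9 ] [-0.22  0.6   1.58 -0.    0.97 -1.84]
[-0.28  0.24  1.78 -0.    1.12  1.24] [-0.22  0.6   1.58 -0.    0.97  1.3 ]
24.4833 [-1.12 -0.26  1.  ]
0.07 [ 0.32  0.4  -0.91] [-0.165   0.0697  0.0956]
0.06 [ 2.04 10.01 15.44] [-0.1648  0.0612  0.096 ]
0.05 [ 3.24 41.81 67.07] [-0.1649  0.0536  0.099 ]
25.3333
```

Pushing the bar with only the fingertips jammed: the force runs along the lever axis. I back off and go deeper so that the flat flank meets the bar.

```bash
python3 - <<'E'
from h import *
manip.move_l(W(-.165,.09,.095),max_speed=.15)
a,_=manip.grab_frame("scene"); shot("w6")
a=cv2.resize(np.ascontiguousarray(a[180:300,220:370,::-1]),None,fx=3,fy=3,interpolation=cv2.INTER_CUBIC)
b=cv2.resize(cv2.imread("pics/w6.png"),(345,259)); c=np.zeros((360,795,3),np.uint8); c[:,:450]=a; c[:259,450:]=b
cv2.imwrite("pics/c6.png",c)
print(manip.current_time(),F())
E
```

```text
25.85 [0.75 0.32 0.22]
```

View pics/c6.png

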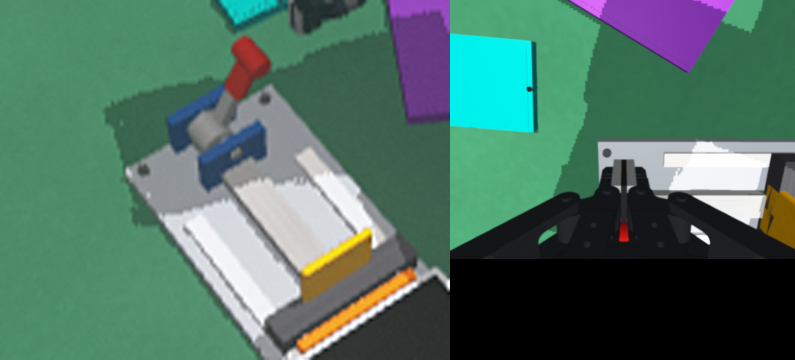

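The lever is still on its free side (bar at crop px 250,55) and the fingers are clear of it. I retry with the TCP at z = 0.072.

```bash
python3 - <<'E'
from h import *
z=.072
manip.move_l(W(-.165,.09,z),max_speed=.15); print(F())
for y in np.arange(.08,-.035,-.005):
    manip.move_l(W(-.165,y,z),max_speed=.1); f=F(); print(round(y,3),f,loc(manip.current_ee_pos()))
    if abs(f[1])>25 or abs(f[2])>15: break
print(manip.current_time())
E
```

```text
[-0.03 -0.74  0.31]
0.08 [ 0.04 -0.07 -0.17] [-0.1651  0.0793  0.0726]
0.075 [ 0.7  -0.33 -0.28] [-0.165   0.0748  0.0722]
0.07 [0.34 0.99 0.81] [-0.165   0.0698  0.072 ]
0.065 [-0.06  0.25 -0.1 ] [-0.165   0.0647  0.072 ]
0.06 [ 0.38  0.4  -0.49] [-0.165   0.0598  0.072 ]
0.055 [-0.25  1.   -0.7 ] [-0.165   0.0547  0.072 ]
0.05 [0.67 1.26 0.32] [-0.165   0.0496  0.072 ]
0.045 [ 0.19 -0.36 -0.86] [-0.165   0.0446  0.072 ]
0.04 [-0.69  0.26  0.25] [-0.165   0.0396  0.072 ]
0.035 [ 0.1  -0.42  0.76] [-0.165   0.0346  0.072 ]
0.03 [-0.42  0.14 -0.77] [-0.165   0.0296  0.072 ]
0.025 [-0.59  0.57  0.31] [-0.165   0.0246  0.072 ]
0.02 [0.41 0.3  0.59] [-0.165   0.0197  0.072 ]
0.015 [-0.01 -0.72 -0.27] [-0.165   0.0147  0.072 ]
0.01 [ 0.61  1.09 -1.04] [-0.165   0.0099  0.0719]
0.005 [-0.05  2.33 -0.23] [-0.1649  0.0053  0.0718]
-0.0 [ 0.5   5.67 -1.2 ] [-0.1649  0.001   0.0715]
-0.005 [ 0.92  5.4  -0.04] [-0.1648 -0.0041  0.0715]
-0.01 [ 0.5   5.55 -0.1 ] [-0.1648 -0.0092  0.0716]
-0.015 [0.29 4.37 0.23] [-0.1649 -0.0146  0.0718]
-0.02 [-1.85 25.24 12.94] [-0.1648 -0.016   0.0715]
31.4
```

The lever went over and came up against its stop, with 25 N directed normal to the lever. I retreat and check from the same viewpoint as the first wrist picture.

```bash
python3 - <<'E'
from h import *
manip.move_l(W(-.165,.02,.072),max_speed=.15); manip.move_l(W(-.165,.02,.2),max_speed=.25)
manip.move_ptp([.57,.03,.36],R1); print(manip.current_time(),F())
shot("w7"); meas("w7"); print(edges())
for t in ("w1","w7"):
    k=dict(np.load(f"pics/{t}k.npz")); im=cv2.imread(f"pics/{t}.png")[...,::-1]; _,X=cloud("w",im,np.load(f"pics/{t}.npy"),k)
    L=(X-O)@np.column_stack([ex,ey,[0,0,1]]); hsv=cv2.cvtColor(np.ascontiguousarray(im),cv2.COLOR_RGB2HSV); h,s=hsv[...,0].astype(int),hsv[...,1]
    m=((h<5)|(h>174))&(s>150)&(abs(L[...,0]+.165)<.03)&(abs(L[...,1])<.08)&(L[...,2]>.11); print(t,m.sum(),np.median(L[m],0).round(4),L[m].min(0).round(4))
im,X=cloud("scene"); m=None
for n,src in (("before",cv2.imread("pics/scene0.png")[...,::-1]),("now",im)):
    d=np.load("pics/scene0.npy") if n=="before" else None
    if n=="before": _,Y=cloud("s",src,d,manip.get_calibration("scene"))
    else: Y=X
    L=(Y-O)@np.column_stack([ex,ey,[0,0,1]]); hsv=cv2.cvtColor(np.ascontiguousarray(src),cv2.COLOR_RGB2HSV); h,s=hsv[...,0].astype(int),hsv[...,1]
    m=((h<5)|(h>174))&(s>150)&(abs(L[...,0]+.165)<.05)&(abs(L[...,1])<.08)&(L[...,2]>.07)&(L[...,2]<.13); print(n,m.sum(),np.median(L[m],0).round(4))
E
```

```text
34.05 [0.39 0.24 0.05]
pad 644 x 1..99% [0.0265 0.0297 0.0329] z 0.0376
plate 456 x 1..99% [-0.0011  0.0028  0.0057] z 0.0892
jawblk 30 x 1..99% [-0.0006  0.0015  0.0037] z 0.0437
fixjaw 138 x 1..99% [0.1298 0.1302 0.1307] z 0.0404
tabscreen 7402 x 1..99% [0.0442 0.0854 0.122 ] z 0.0324
tabwhite 1298 x 1..99% [0.0244 0.1246 0.1305] z 0.0319
{'padM': np.float64(29.61684749863568), 'padF': np.float64(32.75163064997189), 'blkF': np.float64(3.6329070448042726), 'blkM': np.float64(1.5682771677388452), 'plate': np.float64(2.7946425750304824), 'scr': np.float64(43.26554989837168)}
w1 471 [-0.1593 -0.0419  0.1219] [-0.1787 -0.0505  0.1101]
w7 470 [-0.1599 -0.0436  0.1207] [-0.1786 -0.0522  0.1104]
before 105 [-0.159  -0.0432  0.1188]
now 125 [-0.1582 -0.0441  0.1175]
```

View pics/w7.png

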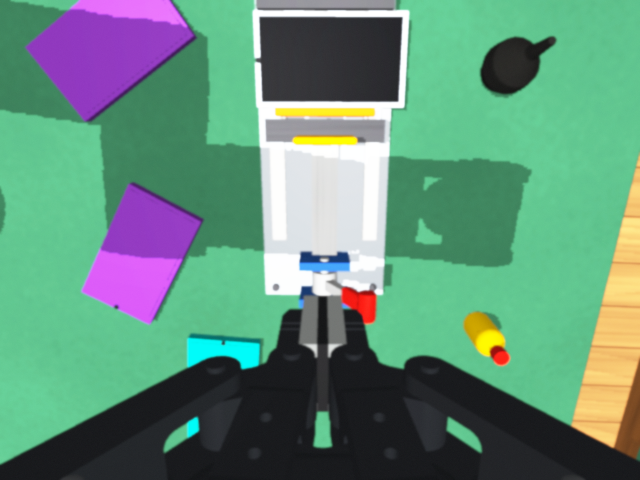

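Lever is back at, or slightly past, its original locked angle, with the bar at px (366,305). The tablet sits square against the fixed jaw (rows 10–108), and the bystanders are unmoved. The wide view is too coarse for pad depth, so I re-check it without contact from the same view as the push series.

```bash
python3 - <<'E'
from h import *
P=lambda e:" ".join(f"{k}={v:.1f}" for k,v in e.items())
manip.move_l(W(-.06,0,.2),max_speed=.3); manip.move_l(W(-.06,0,.05),max_speed=.2)
for x in (-.05,-.017):
    manip.move_l(W(x,0,.05),max_speed=.08); manip.dwell(.2); e=edges(); print(x,F(),P(e),"pressed",10.95-(e["padM"]-e["blkF"]))
shot("w8"); print(manip.current_time())
E
```

```text
-0.05 [0.19 0.15 0.27] padM=29.8 padF=34.0 blkF=21.0 blkM=13.9 plate=2.4 scr=40.8 pressed 2.094757943565341
-0.017 [-0.07 -0.56 -0.71] padM=29.7 padF=34.6 blkF=22.3 blkM=13.0 plate=3.1 scr=22.9 pressed 3.4770753162068537
37.1667
```

View pics/w8.png

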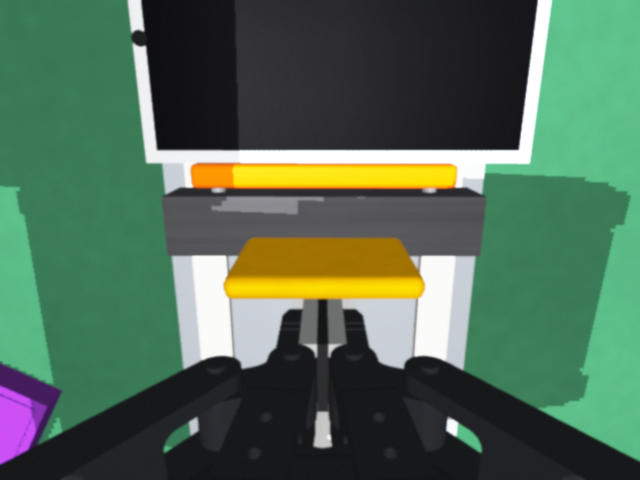

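The pins are nearly hidden (px 219,190 and 428,190), the tablet is square, and the plate is still at 3.1 mm as at the end of the push, so the jaw has not moved. I retract and hand in.

```bash
python3 - <<'E'
from h import *
manip.move_l(W(-.06,0,.05),max_speed=.1); manip.move_l(W(-.06,0,.25),max_speed=.25)
print(F(),manip.current_time()); manip.sign_off()
E
```

```text
[-0.28 -0.26 -0.47] 38.7
the job is handed in; nothing more can be done
```

The tablet is clamped and the job was handed in at 38.7 s. I freed the lever to its end stop and pushed the jaw by its yellow plate until the tablet sat on the fixed jaw. I then pressed the pad in, backed off, and flipped the lever back to locked.

**Last checks**
- **Pad:** It was pressed about 3.5 mm further in after the tablet seated, possibly a little more in total. The pushing force peaked at 9.2 N, including the roughly 6 N of jaw friction. The jaw had not moved after locking, seen from the same viewpoint.
- **Lever:** It is at or slightly past its original locked angle. The final push met a firm stop at 25 N.
- **Tablet and bystanders:** The tablet is flat and square. The blower and dropper look unmoved in the last wide wrist view. I did not check the screwdriver or tumbler again, but the arm never went near them.

**What went wrong or disagreed**
- **Force spikes:** My first locking attempt, with the fingertips too high on the bar, jammed and briefly reached about 67 N upward and 42 N sideways on the fingers. I backed off and pushed again from deeper. The first unlocking push similarly reached 44 N upward. Both were below the 120 N wrist limit. They appeared to be on the fingers, but I could not confirm that none of it reached the gripper body.
- **Pad readings:** From other viewpoints the pad depth came out at about 2 mm and about 6 mm. I trusted the same-viewpoint figure, because the force was still rising softly, so the pad was not bottomed.

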